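# Blow a resin casting clean and hold it to the light

## Robot

A 6-joint arm with a two-finger parallel gripper is mounted at the origin on the work surface. World frame = base frame: x ahead of the robot, y to its left, z up, the work surface at z = 0. Lengths are in m, angles in rad, forces in N, time in s.
With the tool pointing down it reaches from about 0.35 to 0.85 m from the base axis. Payload 8.1 kg.
Tool frame: the origin (TCP) lies at the very end of the fingers, on their centre line; the grasp point (between the pads) lies 19 mm behind it; z points along the fingers, y is the line along which they close (so a half turn about z gives the same grasp; the last joint's range is limited). The gripper opens to 85 mm and grips with 20 to 120 N. Pads are 22 mm wide; open, the fingers measure 114 mm over their backs; the gripper's body (76 mm by 85 mm) begins 54 mm behind the grasp point. The pads swing forward as they close: fully open they stand 13 mm farther back than shut.
Start: joints at [1.083, 0.13, 1.488, -0, 1.523, -0.085], TCP at [0.235, 0.552, 0.231] pointing down, gripper open.
Joint ranges: [-2.96, 2.96], [-0.89, 2.26], [0.02, 2.5], [-1.34, 4.48], [0, 2.73], [-2.66, 2.66]. Speed limits (rad/s): [2.39, 2.39, 2.79, 3.14, 3.14, 3.14].

## Interface

Orientations are given as a unit quaternion [w, x, y, z].
In Python, from rig import ctrl gives the robot as it stands.
- The arm moves only by the tool drive_tool, never from a script. Its argument "commands" is a list of rows, each a list of 3 entries, a list of its own where there are three numbers: the finger opening in mm, from 0 to 85.4, then the shift along the tool's x, y, z in mm, then the turn, a rotation vector about the tool's x, y, z in rad. A call has 1 to 20 rows; each row shifts and turns the commanded pose from where the row before left it, along the tool's axes as they then stand; what a row does not reach is not made up. A row lasts 1/10 s, in which the tool goes at most 50 mm and 8.59 degrees, less where a joint would pass 70% of its speed; a pose out of reach is approached as far as the arm can. A call is refused whole if a number of a shift passes 50 or a number of a turn 0.15, either way. A call with a gripper value outside its range is refused whole. The fingers move at their own pace and stop on an object; the grip force is fixed at half the most. Time passes only in rows, so rows that do not move let the fingers close. It gives the time, the measured TCP pose, the force, the opening and the grip force at its end, in the units of the state.
- ctrl.read_state(): the state, without advancing time (a new reading comes with each control period).
- ctrl.grab_frame(name): name is "scene" or "top" or "wrist"; returns the picture (384x512x3 uint8, red, green, blue); there is no depth.
- ctrl.calibration(name): a dict with "fovy" (degrees; the focal length in pixels is half the picture's height over the tangent of half this angle, whatever the lens; pixels are square), "cx", "cy" (the principal point, pixels), "T" (4x4, takes a point from camera to world coordinates). Camera axes: x right, y down, z forward; pixel columns grow to the right and rows downward; lengths in m; the calibration is good to about 2 mm. A picture is of the moment at which its call begins: read the wrist's pose just before it. calibration takes no time and is no camera call; for the wrist camera it gives the pose at the moment of the call.
- ctrl.job_done(): hands the job in; it is judged then, once.
The state is a dict: "time": time; "joint_pos": joint angles; "qvel": joint speeds; "effort": joint torques, N m; "eef_pos": TCP position; "eef_rot": TCP orientation; "ft_force": force on the tool from outside, world axes, zero at the start; "moment": the same for the moment, N m; "gripper_width": opening from 0.0 (shut) to 1.0 (fully open); "gripper_force": force on a finger pad.
Only numpy, scipy, OpenCV 4.12 (cv2) and the standard library are available. Lean on these libraries where they do the work, as an engineer would, in place of code of your own. Each camera call takes 0.05 s, during which the arm holds its last target. There are 200 camera calls.

## Task

The clear resin casting standing on the rubber pad has to be checked for bubbles: squeeze the trigger of the clamped air gun all the way in for about a second, to blow the casting clean where it stands, and let the trigger go again. Then pick the casting up with the fingers on its two frosted narrow faces only, never on the clear part, and finish while holding it still between the lit panel and the camera: midway, upright, centred on the lens, one clear face square to the panel and the other to the lens. Do not set it down or let go of it, and leave the tape roll, the mixing cup and the pigment jar where they are.

Things in the scene. Friction and masses are not known exactly. Their poses are not given: they have to be found in the camera images.
- station: Blow-off station, fixed (place and yaw vary): aluminium base plate 8 mm thick with an air gun clamped on its side at one end and a rubber pad at the other. Origin on the table, mid plate; plate spans x -105 to 70, y -135 to 155 mm; z up. Grey barrel (29 mm thick) lies along y at x 30, z 48 mm, its thin nozzle pointing to +y and ending at y 50 mm; two clamps over the barrel reach z 67 mm.
- squeeze_point (a point): Fixed point at station x -32, y -83.5, z 48 mm, station axes: midway between the grip's back (19.5 mm to -y) and the front of the fully squeezed trigger (19.5 mm to +y). Fingers from above, one behind the grip, one in front of the trigger, close along y here. Over 40 mm of free room each side. Black grip: x -75 to 20, y -103 to -75, z 35 to 61 mm; supply pipe at its end, x below -74 mm.
- trigger (a joint): Sprung steel lever, 62 mm long, z 40 to 56 mm, hinged on an upright pin at station x 10, y -68 mm, on the grip's +y side. 0 = released, splayed from the grip (grip and trigger together 53 mm wide at the squeeze point, 60 at the lever tip); 0.30 rad = fully in, at its stop (39 mm over both). About 3 N there starts it, 9 N holds it fully in; it springs back. Above 0.25 counts as all the way in.
- pad_centre (a point): Centre of the top of the rubber pad (74 x 66 mm, top 18 mm above the table), at station x 30, y 100 mm, in front of the nozzle. Axes are the station's. Behind the pad at y 134 to 138 mm stands a low backstop, up to z 38 mm.
- casting: Resin casting, loose, upright on the pad within 10 mm of its centre, turned up to 0.25 rad against the station: a block 42 (x) x 22 (y) x 64 mm tall, 55 to 90 g. Origin: centre of underside, z up. Its narrow faces (22 x 64 mm, at x +-21 mm) are white and frosted, as are the outer 4 mm of each side: grip there, closing along its x. One broad clear face looks to the nozzle, 40 mm away.
- casting_mid (a point): Middle of the casting, 32 mm above its underside. Its axes are the casting's.
- casting_clear: The clear part of the casting, with a dry sprig cast in, one piece with the casting and with the same origin and axes: x -17 to 17 mm, broad faces at y +-10.5 mm, full height. Fingers and arm must not touch it.
- inspection_stand: Inspection stand, fixed (place and yaw vary): aluminium rail along its y, top 25 mm above the table; on it, facing each other, an upright lit panel (150 mm wide in x, z 55 to 205 mm, lit face at y -90, back at -122 mm) and a camera (56 mm wide, top at z 158 mm, lens front at y 90, back at 167 mm, lens 46 mm across). Origin: on the table below the middle of the gap; z up.
- view_point (a point): Where the casting's middle belongs: on the lens axis, midway between panel and lens, 130 mm above the table (90 mm free either way along y, nothing beside it along x, the rail 105 mm below). Its y axis is the light path from panel to lens; z up.
- tape_roll: Bystander: roll of masking tape lying flat, 110 mm across, 36 mm high. Origin: centre of its underside.
- mixing_cup: Bystander: empty white mixing cup, 84 mm across the rim, 105 mm tall. Origin: centre of its underside.
- pigment_jar: Bystander: small jar with black cap, 48 mm across, 62 mm tall. Origin: centre of its underside.
There are look-alikes about, which are no part of the job. What is shaped like the casting but purple or red is not meant.

How it is judged:
On the way, in this order (a step that is already met when the one before it is completed fails the run):
1. the trigger is squeezed all the way in and kept there for at least 0.6 s while the casting stands on the pad (value of joint trigger above 0.25 rad and distance between casting and pad_centre below 0.025 m and angle between casting's own z axis and vertical below 0.1 rad), for 0.6 s.
2. the trigger is let go and springs back, the casting still standing on the pad (value of joint trigger below 0.04 rad and distance between casting and pad_centre below 0.025 m), for 0.1 s.
At the end, for the whole second after the job is handed in: The fingers hold the casting (over 1 N), nothing else touches it: its middle within 15 mm of the lens axis sideways and in height, within 25 mm of midway between panel and lens, upright and clear faces square to the light path within 10 degrees, at rest (below 20 mm/s); trigger released (x of casting_mid in the frame of view_point between -0.015 and 0.015 m and z of casting_mid in the frame of view_point between -0.015 and 0.015 m and y of casting_mid in the frame of view_point between -0.025 and 0.025 m and angle between the y axis of casting and the y axis of view_point, either way round below 0.17 rad and angle between casting's own z axis and vertical below 0.17 rad and linear speed of casting below 0.02 m/s and contact force between the fingers and casting above 1 N and contact force between casting and inspection_stand below 0.2 N and contact force between casting and station below 0.2 N and contact force between casting and tape_roll below 0.2 N and contact force between casting and mixing_cup below 0.2 N and contact force between casting and pigment_jar below 0.2 N and value of joint trigger below 0.04 rad); the arm keeps its last pose, push and grip.
It fails at once if the clear part of the casting is touched by the fingers (over 0.5 N) (contact force between the fingers and casting_clear above 0.5 N).
It fails at once if the clear part of the casting is touched by the arm (over 0.5 N) (contact force between the arm and casting_clear above 0.5 N).
It fails at once if the tape roll is moved by more than 15 mm (distance of tape_roll from where it was at the start of the episode above 0.015 m).
It fails at once if the mixing cup is moved by more than 15 mm (distance of mixing_cup from where it was at the start of the episode above 0.015 m).
It fails at once if the pigment jar is moved by more than 15 mm (distance of pigment_jar from where it was at the start of the episode above 0.015 m).
It also fails if it takes over 58 s, if anything falls off the work surface, if the arm or the gripper's body presses on something with over 40 N, if the wrist force passes 120 N, or if a joint passes its speed limit or range.

## Working session

There is one attempt and no reset: what is moved stays moved. The work goes in short steps, Python scripts to look and compute and a tool call to move; the robot and the scene stay as the last step left them, time stands still between calls to the robot, and variables do not carry over. Pictures are saved under pics/ and viewed, at most 10 in all, crops included, and the job is handed in when it is done.

Besides the shell and the picture viewer there is one more tool, called by a JSON object that holds its "api" and its "payload". drive_tool: Moves the arm, as the interface text tells. Its arguments: {"type":"object","properties":{"commands":{"type":"array","items":{"type":"array"}}},"required":["commands"]}

```bash
mkdir -p pics; ls; python3 - <<'E'
from rig import ctrl
import cv2,numpy as np
s=ctrl.read_state();print(s['time'],s['eef_pos'],s['eef_rot'])
fr=[]
for n in ["scene","top"]:
    im=ctrl.grab_frame(n);cv2.imwrite(f'pics/{n}0.png',im[:,:,::-1]);c=ctrl.calibration(n);print(n,c['fovy'],c['cx'],c['cy'],np.round(c['T'],3).tolist())
E
```

```text
pics
0.0 [0.23492868 0.55148181 0.23023157] [-2.50471650e-04  2.00040198e-01  9.79787245e-01 -9.01142333e-04]
scene 49.150902243755084 250.8961152981677 189.10829499121252 [[0.085, 0.78, -0.62, 1.263], [0.996, -0.07, 0.048, -0.009], [-0.005, -0.621, -0.783, 0.942], [0.0, 0.0, 0.0, 1.0]]
top 54.877550464555526 250.3246787914774 195.0036732467889 [[-0.012, -0.97, 0.241, 0.387], [-1.0, 0.01, -0.008, 0.036], [0.005, -0.241, -0.97, 1.045], [0.0, 0.0, 0.0, 1.0]]
```

View pics/scene0.png

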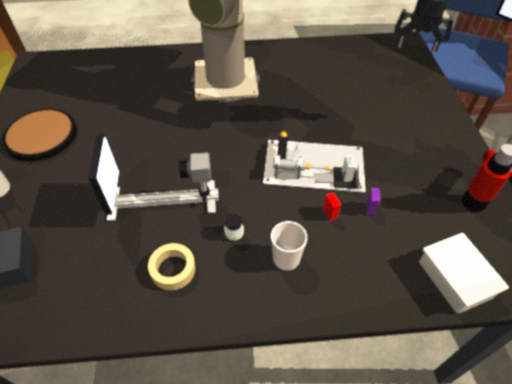

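View pics/top0.png

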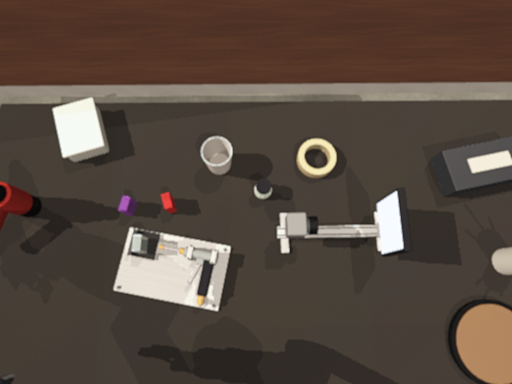

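```bash
cat > h.py <<'E'
import numpy as np,cv2
from rig import ctrl
def K(c,h=384):
    f=h/2/np.tan(np.radians(c['fovy'])/2); return np.array([[f,0,c['cx']],[0,f,c['cy']],[0,0,1]])
def ray(c,uv):
    d=np.linalg.inv(K(c))@np.r_[uv,1.]; T=np.array(c['T']); return T[:3,3],T[:3,:3]@d
def onz(c,uv,z):
    o,d=ray(c,uv); return o+d*(z-o[2])/d[2]
def proj(c,P):
    T=np.array(c['T']); p=K(c)@(T[:3,:3].T@(np.array(P)-T[:3,3])); return p[:2]/p[2]
def tri(c1,u1,c2,u2):
    o1,d1=ray(c1,u1);o2,d2=ray(c2,u2);A=np.c_[d1,-d2];t=np.linalg.lstsq(A,o2-o1,rcond=None)[0]
    a,b=o1+t[0]*d1,o2+t[1]*d2; return (a+b)/2,np.linalg.norm(a-b)
E
python3 - <<'E'
from h import *
t=cv2.imread('pics/top0.png');s=cv2.imread('pics/scene0.png')
a=cv2.resize(t[215:320,100:245],None,fx=5,fy=5,interpolation=cv2.INTER_CUBIC)
cv2.imwrite('pics/a.png',a)
c=ctrl.calibration('top')
g=cv2.cvtColor(t,cv2.COLOR_BGR2GRAY)
m=(g[215:320,100:245]>140).astype(np.uint8)
cs,_=cv2.findContours(cv2.morphologyEx(m,cv2.MORPH_CLOSE,np.ones((5,5))),0,2)
k=max(cs,key=cv2.contourArea)[:,0]+[100,215]
P=np.array([onz(c,p,.008)[:2] for p in k.astype(float)]).astype(np.float32)
r=cv2.minAreaRect(P*1000);print(r);print(np.round(cv2.boxPoints(r)))
for n,uv,z in [('red',(169,203),.03),('purple',(127,205),.03),('cast',(143,245),.05),('jar',(263,188),.05),('cup',(217,150),.1),('tape',(316,158),.03),('railL',(286,232),.025),('railR',(376,232),.025)]: print(n,np.round(onz(c,uv,z),3))
E
```

```text
((442.07342529296875, 243.96511840820312), (292.4659729003906, 177.29371643066406), 78.52535247802734)
[[326. 118.]
 [500.  83.]
 [558. 370.]
 [384. 405.]]
red [0.619 0.256 0.03 ]
purple [0.614 0.373 0.03 ]
cast [0.5   0.316 0.05 ]
jar [ 0.655 -0.008  0.05 ]
cup [0.749 0.117 0.1  ]
tape [ 0.748 -0.165  0.03 ]
railL [ 0.534 -0.071  0.025]
railR [ 0.531 -0.321  0.025]
```

View pics/a.png

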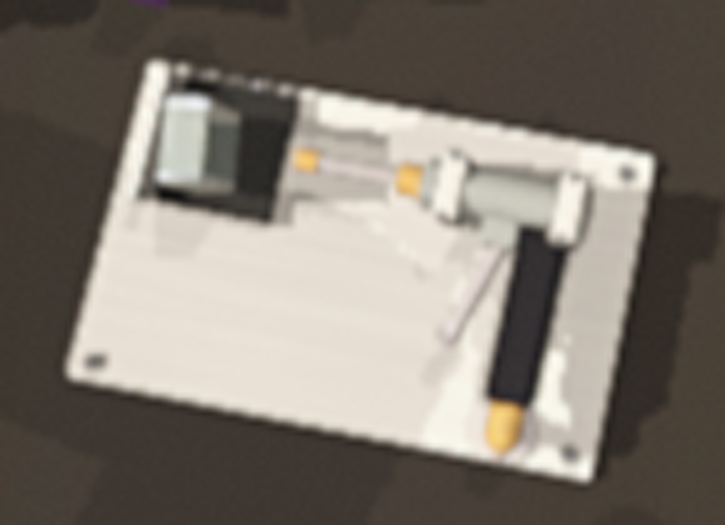

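Plate fits 292×177 mm (290×175 expected), so the station pose is good. Candidates for the casting, as top-view pixels: clear/white block on the pad (140,245), red block (169,203), purple block (127,205). I choose the one on the pad, and the crop confirms it: white frosted block on the black pad in front of the nozzle. Trigger and grip are at about (195,275). Moving above the squeeze point.

{"api": "drive_tool", "payload": {"commands": [[85, [-26.3, -24.75, 0], [0, 0, 0]], [85, [-26.3, -24.75, 0], [0, 0, 0]], [85, [-26.3, -24.75, 0], [0, 0, 0]], [85, [-26.3, -24.75, 0], [0, 0, 0]], [85, [-26.3, -24.75, 0], [0, 0, 0]], [85, [-26.3, -24.75, 0], [0, 0, 0]], [85, [-26.3, -24.75, 0], [0, 0, 0]], [85, [-26.3, -24.75, 0], [0, 0, 0]], [85, [-26.3, -24.75, 0], [0, 0, 0]], [85, [-26.3, -24.75, 0], [0, 0, 0]], [85, [-26.3, -24.75, 0], [0, 0, 0]], [85, [-26.3, -24.75, 0], [0, 0, 0]], [85, [0, 0, 0], [0, 0, -0.102]], [85, [0, 0, 0], [0, 0, -0.102]], [85, [0, 0, 0], [0, 0, 0]], [85, [0, 0, 0], [0, 0, 0]]]}}

```text
time: 1.7
eef_pos: [0.4089, 0.1551, 0.231]
eef_rot: [-0.0, 0.101, 0.995, -0.0]
ft_force: [-0.4, -0.1, 0.3]
gripper_width: 0.992
gripper_force: 0.0
```

```bash
python3 - <<'E'
from h import *
from scipy.spatial.transform import Rotation as Ro
s=ctrl.read_state();c=ctrl.calibration('wrist');im=ctrl.grab_frame('wrist')[:,:,::-1].copy()
cv2.imwrite('pics/w1.png',im)
q=s['eef_rot'];print(s['time'],s['eef_pos'],s['ft_force'],s['joint_pos']);print(np.round(Ro.from_quat(np.r_[q[1:],q[0]]).as_matrix(),3))
print(np.round(c['T'],3).tolist(),c['fovy'])
np.save('cw1.npy',c,allow_pickle=True)
R=np.array([[.98,.198],[-.198,.98]]);o=np.array([.4572,.2307])
def st(x,y,z): return np.r_[o+R@np.array([x,y])/1000,z/1000]
for n,p in dict(gripback1=(20,-103,61),gripback2=(-75,-103,61),gripfront=(-75,-75,61),squeeze=(-32,-83.5,48),cor=(-105,-135,8),cor2=(70,-135,8),nozzle=(30,50,48),pad=(30,100,18),cor3=(-105,155,8)).items(): 
    uv=proj(c,st(*p));print(n,np.round(uv));cv2.circle(im,tuple(int(v) for v in np.clip(uv,-999,999)),3,(0,0,255),1)
cv2.imwrite('pics/w1m.png',im)
E
```

```text
1.7 [0.4088815  0.15505043 0.23100088] [-0.42009988 -0.13375635  0.31322813] [ 2.45093621e-01 -3.24349385e-01  1.91423776e+00  7.56509072e-06
  1.55227830e+00 -1.12400658e+00]
[[-0.98   0.2   -0.001]
 [ 0.2    0.98  -0.   ]
 [ 0.001 -0.    -1.   ]]
[[0.2, 0.944, 0.263, 0.343], [0.98, -0.193, -0.052, 0.167], [0.001, 0.268, -0.964, 0.374], [0.0, 0.0, 0.0, 1.0]] 66.41877216209174
gripback1 [237. 218.]
gripback2 [236. 133.]
gripfront [262. 133.]
squeeze [254. 171.]
cor [211. 104.]
cor2 [216. 239.]
nozzle [367. 222.]
pad [397. 213.]
cor3 [453. 104.]
```

View pics/w1m.png

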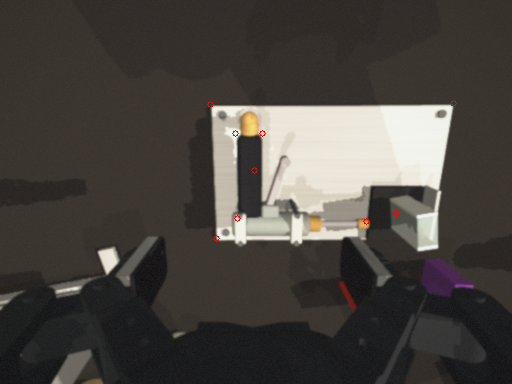

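Picture: the projected plate corners, grip edges (237–262, 133) and nozzle (367,222) fall on the real features within about 1–2 px. The fingers straddle the grip, so I descend and squeeze.

{"api": "drive_tool", "payload": {"commands": [[85, [0, 0, 30], [0, 0, 0]], [85, [0, 0, 40], [0, 0, 0]], [85, [0, 0, 40], [0, 0, 0]], [85, [0, 0, 40], [0, 0, 0]], [85, [0, 0, 30], [0, 0, 0]], [85, [0, 0, 24], [0, 0, 0]], [85, [0, 0, 0], [0, 0, 0]], [85, [0, 0, 0], [0, 0, 0]], [60, [0, 0, 0], [0, 0, 0]], [60, [0, 0, 0], [0, 0, 0]], [60, [0, 0, 0], [0, 0, 0]]]}}

```text
time: 2.85
eef_pos: [0.4115, 0.1558, 0.0295]
eef_rot: [0.002, 0.099, 0.995, 0.001]
ft_force: [3.6, 2.3, 4.0]
gripper_width: 0.707
gripper_force: 2.3
```

{"api": "drive_tool", "payload": {"commands": [[60, [0, 0, 0], [0, 0, 0]], [60, [0, 0, 0], [0, 0, 0]]]}}

```text
time: 3.05
eef_pos: [0.4111, 0.1554, 0.0289]
eef_rot: [0.002, 0.099, 0.995, 0.001]
ft_force: [5.1, 1.7, 4.3]
gripper_width: 0.703
gripper_force: 2.9
```

```bash
python3 - <<'E'
from h import *
s=ctrl.read_state();print(s['time'],s['eef_pos'],s['ft_force'],s['moment'],s['gripper_force'])
c=ctrl.calibration('scene');a=ctrl.grab_frame('scene')[:,:,::-1]
b=ctrl.grab_frame('wrist')[:,:,::-1]
a=cv2.resize(a[90:230,230:390],None,fx=3,fy=3,interpolation=cv2.INTER_CUBIC)
b=cv2.resize(b[0:384],None,fx=.6,fy=.6)
o=np.zeros((420,790,3),np.uint8);o[:420,:480]=a;o[:230,480:787]=b
cv2.imwrite('pics/s2.png',o)
E
```

```text
3.05 [0.41114855 0.15541032 0.02888533] [5.11379301 1.66287451 4.2943512 ] [ 0.38074633 -0.79837215 -0.17005934] 2.913327483111061
```

View pics/s2.png

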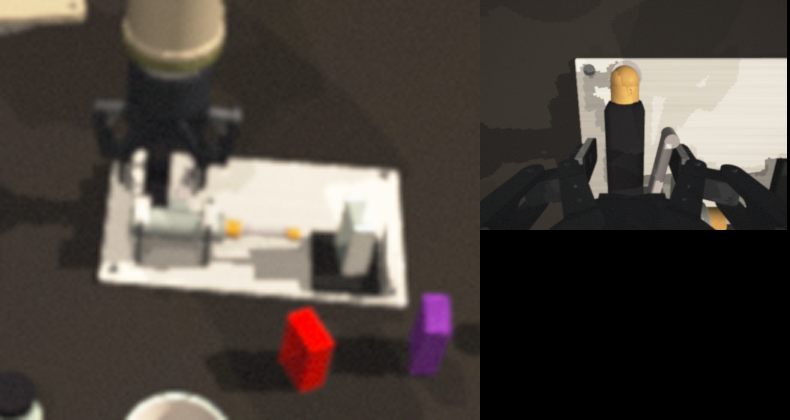

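Picture: fingers straddle the grip and trigger, with the right finger already on the lever, which explains the small force. The casting is standing on the pad. Closing now.

{"api": "drive_tool", "payload": {"commands": [[50, [0, 0, 0], [0, 0, 0]], [44, [0, 0, 0], [0, 0, 0]], [40, [0, 0, 0], [0, 0, 0]], [37, [0, 0, 0], [0, 0, 0]], [37, [0, 0, 0], [0, 0, 0]], [37, [0, 0, 0], [0, 0, 0]], [37, [0, 0, 0], [0, 0, 0]]]}}

```text
time: 3.85
eef_pos: [0.4099, 0.1556, 0.0285]
eef_rot: [0.001, 0.099, 0.995, 0.001]
ft_force: [0.4, 3.5, 8.9]
gripper_width: 0.442
gripper_force: 39.8
```

{"api": "drive_tool", "payload": {"commands": [[36, [0, 0, 0], [0, 0, 0]], [36, [0, 0, 0], [0, 0, 0]], [36, [0, 0, 0], [0, 0, 0]], [36, [0, 0, 0], [0, 0, 0]], [36, [0, 0, 0], [0, 0, 0]], [36, [0, 0, 0], [0, 0, 0]], [36, [0, 0, 0], [0, 0, 0]], [36, [0, 0, 0], [0, 0, 0]], [36, [0, 0, 0], [0, 0, 0]]]}}

```text
time: 4.75
eef_pos: [0.4098, 0.1555, 0.0285]
eef_rot: [0.001, 0.099, 0.995, 0.0]
ft_force: [-1.6, 2.2, 9.9]
gripper_width: 0.433
gripper_force: 58.9
```

```bash
python3 - <<'E'
from h import *
b=ctrl.grab_frame('wrist')[:,:,::-1]; a=ctrl.grab_frame('scene')[:,:,::-1]
a=cv2.resize(a[130:200,250:380],None,fx=3,fy=3,interpolation=cv2.INTER_CUBIC)
o=np.zeros((384,790,3),np.uint8);o[:210,:390]=a;o[:300,390:790]=cv2.resize(b,(400,300))
cv2.imwrite('pics/s3.png',o)
E
```

```text
(no output)
```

View pics/s3.png

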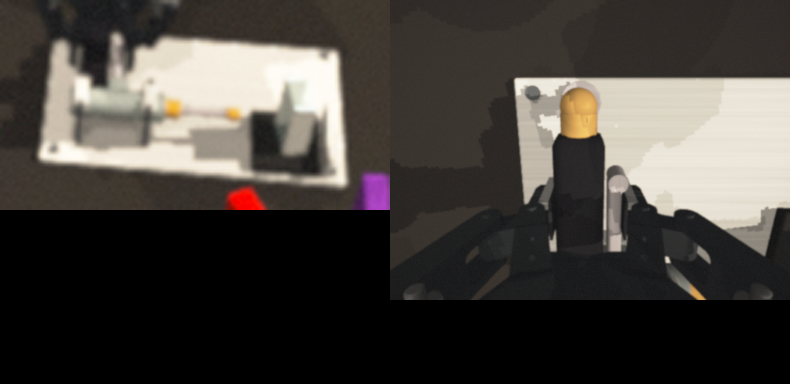

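Picture: the lever lies parallel to and against the grip (fully in, 59 N), and the casting still stands on the pad. Releasing, rising, and going above the casting with a quarter turn.

{"api": "drive_tool", "payload": {"commands": [[85, [0, 0, 0], [0, 0, 0]], [85, [0, 0, 0], [0, 0, 0]], [85, [0, 0, 0], [0, 0, 0]], [85, [0, 0, 0], [0, 0, 0]], [85, [0, 0, 0], [0, 0, 0]], [85, [0, 0, 0], [0, 0, 0]], [85, [0, 0, 0], [0, 0, 0]], [85, [0, 0, 0], [0, 0, 0]], [85, [0, 0, -30], [0, 0, 0]], [85, [0, 0, -40], [0, 0, 0]], [85, [0, 0, -45], [0, 0, 0]], [85, [0, 0, -45], [0, 0, 0]], [85, [0, 0, -40], [0, 0, 0]]]}}

```text
time: 6.15
eef_pos: [0.4091, 0.155, 0.2298]
eef_rot: [0.001, 0.099, 0.995, 0.0]
ft_force: [0.8, -0.2, -0.7]
gripper_width: 0.995
gripper_force: 0.0
```

{"api": "drive_tool", "payload": {"commands": [[85, [-12.3, 36.8, 0], [0, 0, 0]], [85, [-12.3, 36.8, 0], [0, 0, 0]], [85, [-12.3, 36.8, 0], [0, 0, 0]], [85, [-12.3, 36.8, 0], [0, 0, 0]], [85, [-12.3, 36.8, 0], [0, 0, 0]], [85, [0, 0, 0], [0, 0, 0.1428]], [85, [0, 0, 0], [0, 0, 0.1428]], [85, [0, 0, 0], [0, 0, 0.1428]], [85, [0, 0, 0], [0, 0, 0.1428]], [85, [0, 0, 0], [0, 0, 0.1428]], [85, [0, 0, 0], [0, 0, 0.1428]], [85, [0, 0, 0], [0, 0, 0.1428]], [85, [0, 0, 0], [0, 0, 0.1428]], [85, [0, 0, 0], [0, 0, 0.1428]], [85, [0, 0, 0], [0, 0, 0.1428]], [85, [0, 0, 0], [0, 0, 0.1428]], [85, [0, 0, 0], [0, 0, 0]], [85, [0, 0, 0], [0, 0, 0]]]}}

```text
time: 7.95
eef_pos: [0.5056, 0.3232, 0.2271]
eef_rot: [-0.0, 0.772, 0.635, -0.0]
ft_force: [-0.4, -0.3, 0.1]
gripper_width: 0.996
gripper_force: 0.0
```

```bash
python3 - <<'E'
from h import *
s=ctrl.read_state();c=ctrl.calibration('wrist');im=ctrl.grab_frame('wrist')[:,:,::-1].copy()
cv2.imwrite('pics/w4.png',im);np.save('cw4.npy',c,allow_pickle=True)
t=ctrl.grab_frame('top')[:,:,::-1];cv2.imwrite('pics/t4.png',t)
uv=proj(c,[.506,.323,.05]);print(s['eef_pos'],s['eef_rot'],uv)
x,y=[int(v) for v in uv];x0=max(0,x-100);y0=max(0,y-75);print(x0,y0)
cv2.imwrite('pics/w4c.png',cv2.resize(im[y0:y0+150,x0:x0+200],None,fx=4,fy=4,interpolation=cv2.INTER_CUBIC))
E
```

```text
[0.50564022 0.32323564 0.22712454] [-1.59313605e-05  7.72408630e-01  6.35125872e-01 -1.86339548e-04] [252.45656634 171.71557061]
152 96
```

View pics/w4c.png

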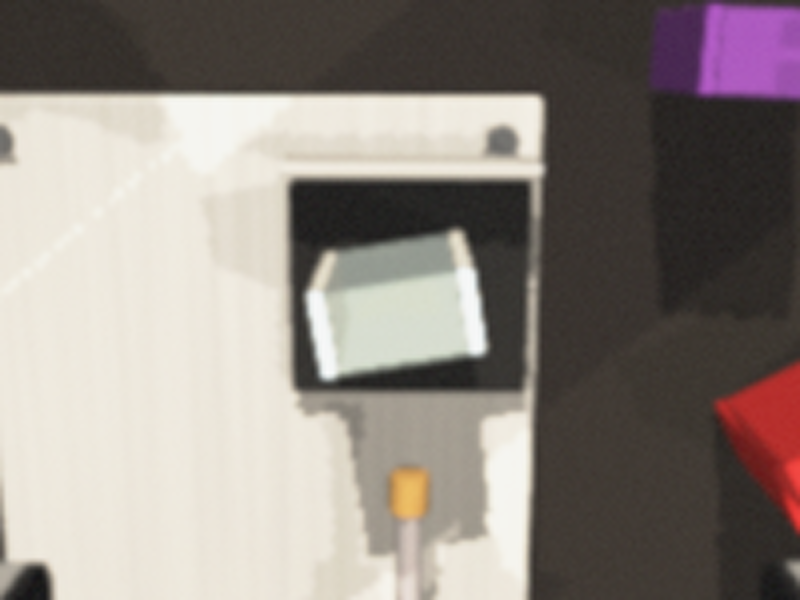

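Picture: the casting is upright on the pad, slightly turned. Its top-face corners in the crop are (308,290), (474,267), (488,352), (324,380), with frosted strips left and right.

```bash
python3 - <<'E'
from h import *
c=np.load('cw4.npy',allow_pickle=True).item()
q=np.array([(308,290),(474,267),(488,352),(324,380)])/4+[152,96]
P=np.array([onz(c,p,.082)[:2] for p in q])*1000
print(np.round(P,1));ctr=P.mean(0);print('ctr',ctr)
print([round(float(np.linalg.norm(P[i]-P[(i+1)%4])),1) for i in range(4)])
ex=(P[1]-P[0]+P[2]-P[3]);ey=(P[0]-P[3]+P[1]-P[2]);print('yaw',np.arctan2(ex[1],ex[0]),np.arctan2(-ey[0],ey[1]))
pd=np.array([(295,180),(530,180),(524,390),(295,390)])/4+[152,96]
print('pad',np.round(np.mean([onz(c,p,.018)[:2] for p in pd],0),4))
# stand: top view; lit panel, camera, rail
t=cv2.imread('pics/t4.png');ct=ctrl.calibration('top');np.save('ct.npy',ct,allow_pickle=True)
cv2.imwrite('pics/t4c.png',cv2.resize(t[170:280,260:430],None,fx=4.5,fy=4.5,interpolation=cv2.INTER_CUBIC))
E
```

```text
[[485.  337.2]
 [526.7 334.9]
 [526.3 312.8]
 [484.  313.7]]
ctr [505.48934549 324.66966002]
[41.7, 22.1, 42.3, 23.6]
yaw -0.037222223263239866 -0.030352566224815445
pad [0.5083 0.3206]
```

View pics/t4c.png

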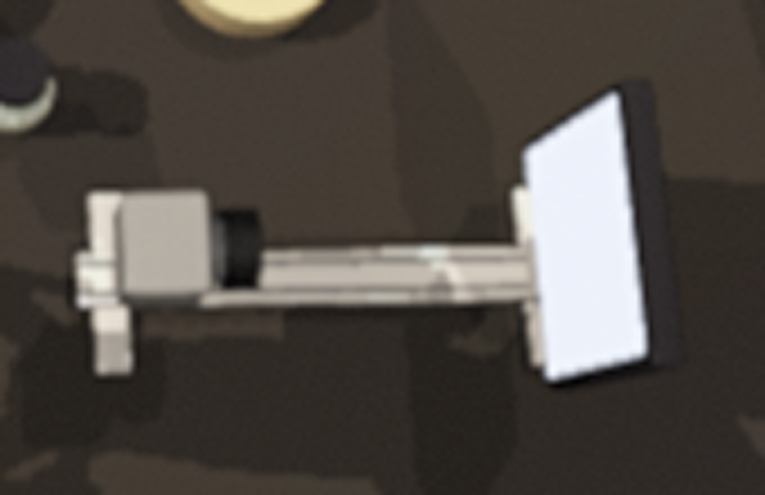

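```bash
python3 - <<'E'
from h import *
ct=np.load('ct.npy',allow_pickle=True).item()
f=lambda p,z: onz(ct,np.array(p)/4.5+[260,170],z)[:2]*1000
A,B=f((616,90),.205),f((648,358),.205);C,D=f((524,150),.055),f((547,382),.055)
print('panel top',A,B,np.linalg.norm(A-B),'bottom',C,D,np.linalg.norm(C-D))
for a,b in((A,B),(C,D)): v=a-b;print('yaw',np.arctan2(v[1],v[0]),'mid',(a+b)/2)
r1,r2=f((265,275),.025),f((530,272),.025);v=r1-r2;print('rail',r1,r2,'yaw',np.arctan2(-v[0],v[1]))
H=[f(p,.158) for p in((122,192),(207,192),(212,295),(118,298))];print('cam top',np.round(H,1),np.mean(H,0))
print('lens front',f((262,210),.153),f((262,288),.107))
s=cv2.imread('pics/scene0.png')
cv2.imwrite('pics/s0c.png',cv2.resize(s[125:225,80:230],None,fx=5,fy=5,interpolation=cv2.INTER_CUBIC))
E
```

```text
panel top [ 604.79967742 -316.49478136] [ 465.44436536 -317.62625366] 139.35990538196498 bottom [ 606.36230339 -318.97897747] [ 465.99039213 -319.35996663] 140.37242828412474
yaw 0.00811915540889637 mid [ 535.12202139 -317.06051751]
yaw 0.0027141343491296427 mid [ 536.17634776 -319.16947205]
rail [ 535.69348052 -162.11554639] [ 535.76595772 -326.15933066] yaw 0.0004418161733274875
cam top [[ 562.5  -61.2]
 [ 562.  -107.4]
 [ 505.9 -107.3]
 [ 504.8  -57. ]] [533.82506207 -83.20908442]
lens front [ 552.71146122 -137.68530518] [ 516.38120099 -144.10277371]
```

{"api": "drive_tool", "payload": {"commands": [[85, [1.5, 0, 0], [0, 0, 0]], [85, [0, 0, 0], [0, 0, -0.08]], [85, [0, 0, 0], [0, 0, -0.08]], [85, [0, 0, 35], [0, 0, 0]], [85, [0, 0, 35], [0, 0, 0]], [85, [0, 0, 35], [0, 0, 0]], [85, [0, 0, 0], [0, 0, 0]], [85, [0, 0, 0], [0, 0, 0]]]}}

```text
time: 8.85
eef_pos: [0.5056, 0.3246, 0.1223]
eef_rot: [-0.0, 0.72, 0.694, -0.001]
ft_force: [1.5, -0.5, 0.8]
gripper_width: 0.999
gripper_force: 0.0
```

View pics/s0c.png

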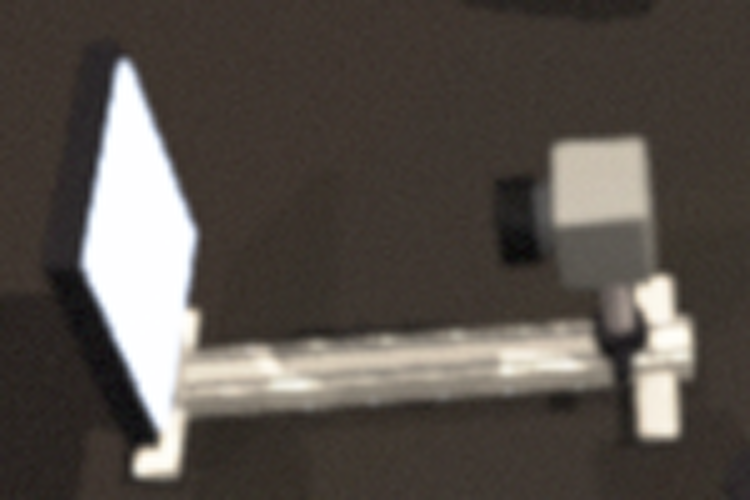

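Picture: lens on the right at (500,220), lit panel on the left; the stand is consistent in both views. View point is ≈ (535, -228, 130) mm, yaw ≈ 0, and the panel-to-lens distance measures 180 mm as specified. Now descending to grasp the casting.

{"api": "drive_tool", "payload": {"commands": [[85, [0, 0, 30], [0, 0, 0]], [85, [0, 0, 30], [0, 0, 0]], [85, [0, 0, 27], [0, 0, 0]], [85, [0, 0, 0], [0, 0, 0]], [85, [0, 0, 0], [0, 0, 0]], [60, [0, 0, 0], [0, 0, 0]], [50, [0, 0, 0], [0, 0, 0]], [45, [0, 0, 0], [0, 0, 0]], [40, [0, 0, 0], [0, 0, 0]], [38, [0, 0, 0], [0, 0, 0]], [38, [0, 0, 0], [0, 0, 0]], [38, [0, 0, 0], [0, 0, 0]], [38, [0, 0, 0], [0, 0, 0]]]}}

```text
time: 10.15
eef_pos: [0.507, 0.3253, 0.0369]
eef_rot: [0.0, 0.721, 0.693, 0.001]
ft_force: [-1.1, 0.6, 6.7]
gripper_width: 0.485
gripper_force: 61.2
```

{"api": "drive_tool", "payload": {"commands": [[38, [0, 0, -13], [0, 0, 0]], [38, [0, 0, -30], [0, 0, 0]], [38, [0, 0, -40], [0, 0, 0]], [38, [0, 0, -40], [0, 0, 0]], [38, [0, 0, -40], [0, 0, 0]], [38, [0, 0, -30], [0, 0, 0]], [38, [0, 0, -20], [0, 0, -0.04]], [38, [0, 0, 0], [0, 0, 0]], [38, [0, 0, 0], [0, 0, 0]]]}}

```text
time: 11.05
eef_pos: [0.506, 0.3247, 0.2483]
eef_rot: [0.0, 0.707, 0.707, 0.0]
ft_force: [-0.4, 0.5, -1.6]
gripper_width: 0.484
gripper_force: 60.7
```

{"api": "drive_tool", "payload": {"commands": [[38, [-15, 1, 0], [0, 0, 0]], [38, [-30, 2, 0], [0, 0, 0]], [38, [-40, 2, 0], [0, 0, 0]], [38, [-40, 2, 0], [0, 0, 0]], [38, [-40, 2, 0], [0, 0, 0]], [38, [-40, 2, 0], [0, 0, 0]], [38, [-40, 2, 0], [0, 0, 0]], [38, [-40, 2, 0], [0, 0, 0]], [38, [-40, 2, 0], [0, 0, 0]], [38, [-40, 2, 0], [0, 0, 0]], [38, [-40, 2, 0], [0, 0, 0]], [38, [-40, 2, 0], [0, 0, 0]], [38, [-40, 2, 0], [0, 0, 0]], [38, [-35, 2, 0], [0, 0, 0]], [38, [-20, 1, 0], [0, 0, 0]], [38, [-13, 0, 0], [0, 0, 0]], [38, [0, 0, 0], [0, 0, 0]], [38, [0, 0, 0], [0, 0, 0]]]}}

```text
time: 12.85
eef_pos: [0.5341, -0.2276, 0.2474]
eef_rot: [-0.001, 0.707, 0.707, -0.0]
ft_force: [-0.1, 0.9, -0.7]
gripper_width: 0.486
gripper_force: 60.7
```

{"api": "drive_tool", "payload": {"commands": [[38, [0, 1, 20], [0, 0, 0]], [38, [0, 0, 30], [0, 0, 0]], [38, [0, 0, 30], [0, 0, 0]], [38, [0, 0, 30], [0, 0, 0]], [38, [0, 0, 15], [0, 0, 0]], [38, [0, 0, 5], [0, 0, 0]], [38, [0, 0, 0], [0, 0, 0]], [38, [0, 0, 0], [0, 0, 0]], [38, [0, 0, 0], [0, 0, 0]], [38, [0, 0, 0], [0, 0, 0]]]}}

```text
time: 13.85
eef_pos: [0.5365, -0.2287, 0.1197]
eef_rot: [0.001, 0.707, 0.708, 0.0]
ft_force: [0.6, 0.0, -0.5]
gripper_width: 0.484
gripper_force: 60.7
```

```bash
python3 - <<'E'
from h import *
s=ctrl.read_state();print(s['time'],s['eef_pos'],s['ft_force'])
c=ctrl.calibration('scene');a=ctrl.grab_frame('scene')[:,:,::-1];t=ctrl.grab_frame('top')[:,:,::-1];ct=ctrl.calibration('top')
for z in (.098,.13,.162): print(z,[np.round((proj(c,[.535+dx,-.228+dy,z])-[80,95])*4.5) for dx,dy in((.021,.011),(.021,-.011))])
cv2.imwrite('pics/s5.png',a)
o=np.zeros((600,800,3),np.uint8)
o[:585,:675]=cv2.resize(a[95:225,80:230],None,fx=4.5,fy=4.5,interpolation=cv2.INTER_CUBIC)
cv2.imwrite('pics/s5c.png',o[:590,:680])
E
```

```text
13.85 [ 0.53649001 -0.22866155  0.11974594] [ 0.62036451  0.01110849 -0.45507143]
0.098 [array([314., 402.]), array([275., 404.])]
0.13 [array([303., 366.]), array([263., 368.])]
0.162 [array([291., 328.]), array([251., 331.])]
```

View pics/s5c.png

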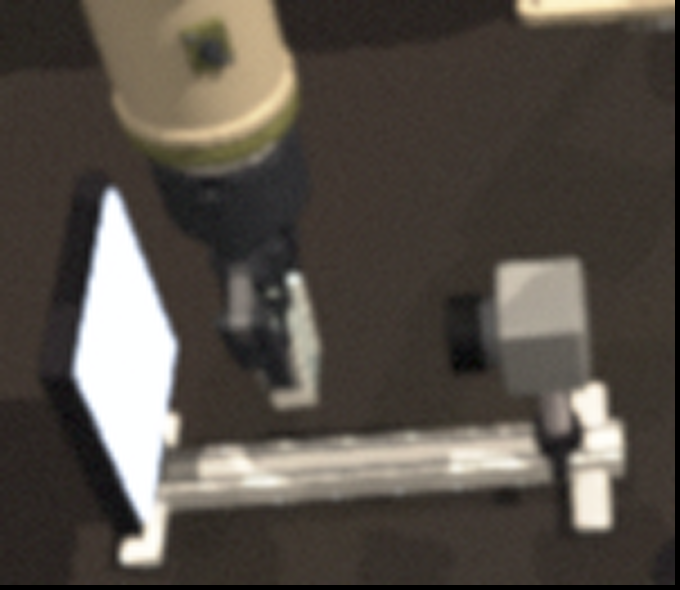

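Picture: the casting hangs upright midway between panel and lens. Its lower corners at (317,402) and (277,407) sit within about 1 mm of the predicted (314,402) and (275,404), and its broad face looks to the lens. Small trim, settle, hand in.

{"api": "drive_tool", "payload": {"commands": [[38, [0, -1, 2], [0, 0, 0]], [38, [0, 0, 0], [0, 0, 0]], [38, [0, 0, 0], [0, 0, 0]], [38, [0, 0, 0], [0, 0, 0]], [38, [0, 0, 0], [0, 0, 0]], [38, [0, 0, 0], [0, 0, 0]], [38, [0, 0, 0], [0, 0, 0]], [38, [0, 0, 0], [0, 0, 0]]]}}

```text
time: 14.75
eef_pos: [0.5347, -0.2282, 0.1163]
eef_rot: [0.0, 0.707, 0.708, -0.0]
ft_force: [0.5, 0.2, -0.1]
gripper_width: 0.482
gripper_force: 60.7
```

```bash
python3 - <<'E'
from rig import ctrl
s=ctrl.read_state();print(s['time'],s['eef_pos'],abs(s['qvel']).max(),s['gripper_force']);print(ctrl.job_done())
E
```

```text
14.75 [ 0.53469796 -0.2282084   0.1162975 ] 0.0021963012401458645 60.70310711860657
the job is handed in; nothing more can be done
None
```

I handed the job in at 14.8 s; no verdict came back. The trigger was held in for about a second and let go, and the casting is now held still by its frosted faces, about midway between panel and lens, upright and square to the lens.

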